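# Scan the stock label on the bin of pipe elbows

## Robot

A 6-joint arm with a two-finger parallel gripper is mounted at the origin on a cart in front of the work surface, level with it; the furniture and walls round the work are solid. World frame = base frame: x ahead of the robot, y to its left, z up, the work surface at z = 0. Lengths are in m, angles in rad, forces in N, time in s.
With the tool pointing down it reaches from about 0.35 to 1 m from the base axis. Payload 7.1 kg.
Tool frame: the origin (TCP) lies at the very end of the fingers, on their centre line; the grasp point (between the pads) lies 19 mm behind it; z points along the fingers, y is the line along which they close (so a half turn about z gives the same grasp; the last joint's range is limited). The gripper opens to 85 mm and grips with 20 to 120 N. Pads are 22 mm wide; open, the fingers measure 114 mm over their backs; the gripper's body (76 mm by 85 mm) begins 54 mm behind the grasp point. The pads swing forward as they close: fully open they stand 13 mm farther back than shut.
Start: joints at [1.314, 0.423, 1.63, -0, 1.089, -0.019], TCP at [0.147, 0.607, 0.231] pointing down, gripper open.
Joint ranges: [-3, 3], [-0.9, 2.11], [0.09, 2.58], [-1.31, 4.45], [0.11, 2.69], [-2.54, 2.54]. Speed limits (rad/s): [2.39, 2.39, 3.01, 3.14, 3.14, 3.14].

## Interface

Orientations are given as a unit quaternion [w, x, y, z].
In Python, from plant import get_state, viewer, arm gives the robot as it stands.
- The arm moves only by the shell command python3 -m inch 'ROWS' [FORCE]. ROWS is JSON, a list of rows, each a list of 5 numbers: the shift along the world's x, y, z in cm, then the turn about the world's z in degrees, then the closure, from -1 (fully open) to 1 (shut). In form: [[tx, ty, tz, spin, fingers], ...]. A call has 1 to 5 rows; each row shifts and turns the commanded pose from where the row before left it; what a row does not reach is not made up. A row lasts 1/12 s, in which the tool goes at most 41.7 mm and 7.16 degrees, less where a joint would pass 70% of its speed; a pose out of reach is approached as far as the arm can. A call is refused whole if a number of a shift passes 4.17 or a number of a turn 7.16, either way. A call with a gripper value outside its range is refused whole. The fingers move at their own pace and stop on an object; FORCE is the grip in N (left out, the last holds). Time passes only in rows, so rows that do not move let the fingers close. It gives the time, the measured TCP pose, the force, the opening and the grip force at its end, in the units of the state.
- get_state(): the state, without advancing time (a new reading comes with each control period).
- viewer.capture(name): name is "side" or "top"; returns a dict with "img" (420x560x3 uint8, red, green, blue), "fx", "fy", "cx", "cy" (pixels), "rvec" (rotation vector, rad) and "tvec" (3), from world to camera coordinates, as OpenCV has them. Camera axes: x right, y down, z forward; pixel columns grow to the right and rows downward; lengths in m; the calibration is good to about 2 mm. A picture is of the moment at which its call begins. There is no depth.
- arm.close_job(): hands the job in; it is judged then, once.
The state is a dict: "clock": time; "joints": joint angles; "dq": joint speeds; "effort": joint torques, N m; "position": TCP position; "tcp_rot": TCP orientation; "wrist_force": force on the tool from outside, world axes, zero at the start; "wrist_torque": the same for the moment, N m; "opening": finger opening in m; "finger_force": force on a finger pad.
Only numpy, scipy, OpenCV 4.12 (cv2) and the standard library are available. Lean on these libraries where they do the work, as an engineer would, in place of code of your own. Each camera call takes 0.05 s, during which the arm holds its last target. There are 200 camera calls.

## Task

Book out pipe elbows with the code scanner: lift the scanner out of its charging dock by its head, lay it flat on the worktop, and take it again by its handle only, as it reads only when held that way. Point its nose squarely at the middle of the barcode label on the bin of elbows, about 7 cm away, and hold it still for two seconds without scanning the other bin. Then lay it flat, right way up, on the bare worktop and let go; do not drop it, and leave the pliers, tape roll and paste tin where they are.

Things in the scene. Friction and masses are not known exactly. Their poses are not given: they have to be found in the camera images.
- scanner: Code scanner, 150 mm long, 0.18 kg, loose. Origin: on its flat underside where handle meets head; x to the nose, z up. Handle: grey bar with dark ribs x = -95 to 0, 30 wide, 28 high. Head: x = 0 to 55, 46 wide, 34 high. Centre of mass x = -10. It starts right way up in the dock, underside 12 mm above the worktop, head overhanging the dock's front, free to be gripped across its width at x = 34
- scanner_head: The wider white head of the scanner, fixed to it; origin and axes are those of scanner. No finger may touch it during the reading
- nose (a point): Centre of the dark reading window on the front end of the scanner's head: 55 mm along x from the scanner's origin and 17 mm above its underside; axes as the scanner's, x is the reading direction
- beam (a point): Point on the scanner's reading axis 70 mm ahead of the window (x = 125, z = 17 in the scanner's frame)
- dock: Charging dock, grey open-topped channel, fixed, 124 long, 56 wide, 47 high. Origin on the worktop below the docked scanner's origin, same axes. Floor 12 high; walls (x = -109 to -6, tops at 47) enclose the handle with 3 mm clearance, so it cannot be gripped there; lift straight up 40 or more. Under the head only a 30 wide tongue reaches to x = 15
- bin_elbows: Grey open parts bin with bent pipe elbows in it, 100 deep (x), 110 wide (y), 80 high, fixed; contents rise to 85 mm. Origin: centre of its underside; its front with the label faces its -x. The two bins are alike and may swap places
- label_elbows (a point): Centre of the white barcode label (64 x 40) on the upright front of the bin of elbows, 45 mm above the worktop; axes as the bin's: x points into the bin, z up, so the scanner's x must point along this x
- bin_nipples: Grey open parts bin, the same in shape and size as the bin of elbows, with short straight threaded hexagon nipples in it (up to 95 mm high), fixed; not to be scanned
- label_nipples (a point): Centre of the label of the bin of nipples, 45 mm above the worktop; axes as that bin's
- pliers: Bystander: pliers lying flat, 63x196x13, long side along its y; origin centre of its underside
- thread_tape: Bystander: flat roll of thread tape, 53 across, 14 high; origin centre of its underside
- paste_tin: Bystander: round tin, 77 across, 40 high; origin centre of its underside

How it is judged:
By the outcome, as a careful person would: the job done as asked, in the order asked, and still so for the second after the job is handed in, with the robot touching nothing.
It also fails if it takes over 58 s, if anything falls off the work surface, if the arm or the gripper's body presses on something with over 40 N, if the wrist force passes 120 N, or if a joint passes its speed limit or range.

## Working session

There is one attempt and no reset: what is moved stays moved. The work goes in short steps, Python scripts to look and compute and a shell command to move; the robot and the scene stay as the last step left them, time stands still between calls to the robot, and variables do not carry over. Pictures are saved under pics/ and viewed, at most 10 in all, crops included, and the job is handed in when it is done.

```bash
mkdir -p pics; ls; python3 - <<'E'
from plant import get_state, viewer
import cv2,json
for n in("top","side"):
    c=viewer.capture(n); cv2.imwrite(f"pics/{n}0.png",cv2.resize(c["img"][:,:,::-1],(800,600),interpolation=cv2.INTER_CUBIC))
    print(n,{k:c[k] for k in c if k!="img"})
print(get_state())
E
```

```text
pics
top {'fx': 546.2885734809288, 'fy': 546.2885734809288, 'cx': 285.7247841994845, 'cy': 209.3028569698717, 'rvec': array([ 2.18539342, -2.13415904,  0.14443554]), 'tvec': array([0.04467899, 0.52584965, 1.33335718])}
side {'fx': 411.29517216809586, 'fy': 411.29517216809586, 'cx': 278.9619754934055, 'cy': 215.59339165000773, 'rvec': array([ 2.14813251, -1.36774131,  0.47017097]), 'tvec': array([-0.1564678 ,  0.45845839,  0.75499106])}
{'clock': 0.1, 'joints': array([ 1.31400199e+00,  4.23770298e-01,  1.63060768e+00, -2.17786416e-05,
        1.08860119e+00, -1.89843745e-02]), 'dq': array([ 0.00012263, -0.00160016, -0.00253356,  0.00065309, -0.00084257,
        0.00180291]), 'effort': array([-5.82060079e-05, -5.58426583e+01, -2.82446873e+01,  7.91922525e-05,
        2.99834668e-03, -3.46759293e-05]), 'position': array([0.14708042, 0.60694115, 0.23062207]), 'tcp_rot': array([-8.57375446e-05,  1.18619945e-01,  9.92939489e-01, -6.88003076e-04]), 'wrist_force': array([-0.48093512, -0.0474042 ,  0.52481303]), 'wrist_torque': array([-0.03647008, -0.01288441,  0.0117415 ]), 'finger_force': 0.0, 'opening': 0.08531474951267556}
```

View pics/top0.png

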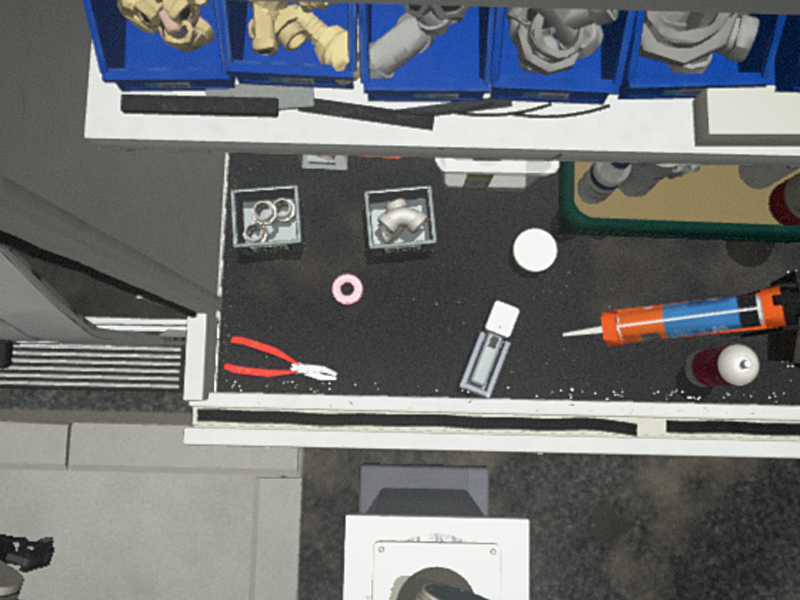

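View pics/side0.png

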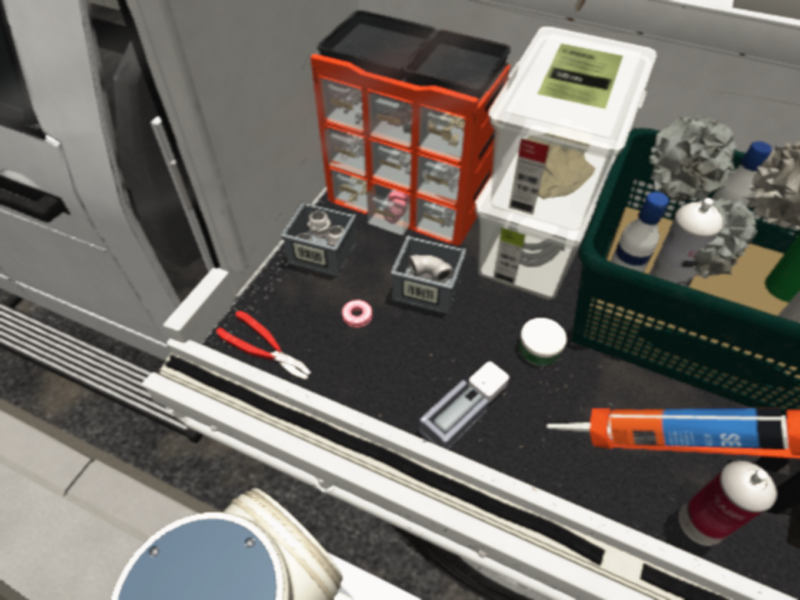

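Top: elbows bin ~(400,217), nipples bin ~(265,217), dock ~(487,360) with head at ~(503,318). Side: elbows label ~(421,292), head ~(489,379). Both bins are upright and an overhead shelf stands behind them. Next I take enlarged crops to measure.

```bash
python3 - <<'E'
from plant import viewer
import cv2,numpy as np
def crop(n,x0,y0,w,h,s):
    i=viewer.capture(n)["img"][y0:y0+h,x0:x0+w,::-1]
    return cv2.resize(i,None,fx=s,fy=s,interpolation=cv2.INTER_CUBIC)
cv2.imwrite("pics/topc.png",crop("top",240,120,160,160,5)[:, :800][:800][:600] if 0 else cv2.resize(crop("top",240,120,150,165,1),(545,600),interpolation=cv2.INTER_CUBIC))
cv2.imwrite("pics/sidec.png",crop("side",265,160,120,150,4))
E
```

```text
(no output)
```

View pics/topc.png

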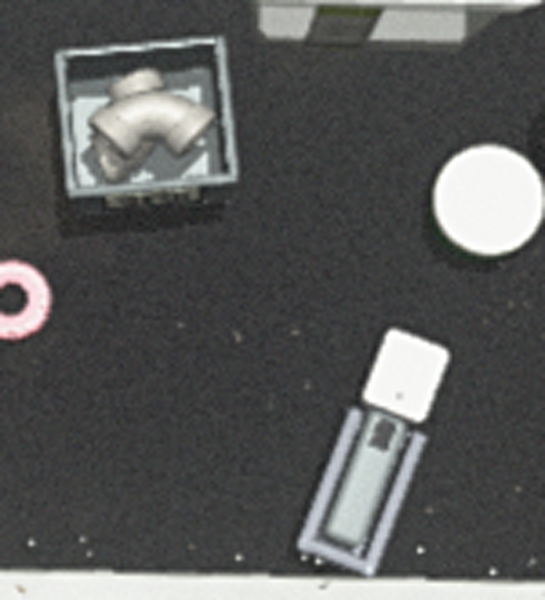

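View pics/sidec.png

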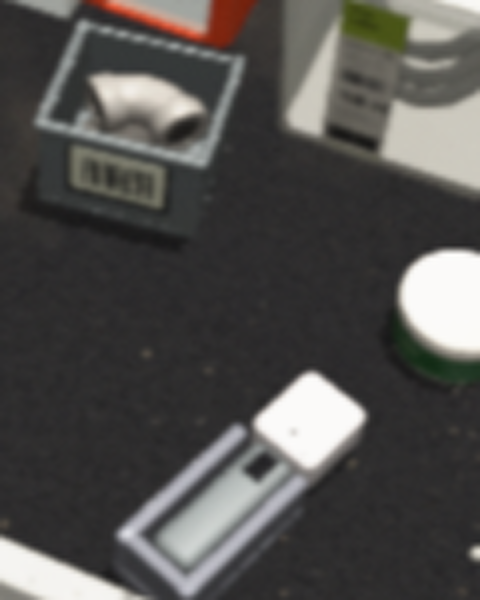

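The elbows bin's rim corners in the top crop are (70,195),(237,184),(223,38),(57,52), and the label centre in the side crop is (118,178). The head's top centre is at (407,374) in the top crop and (310,421) in the side crop. Now I triangulate.

```bash
cat > h.py <<'E'
from plant import viewer, get_state
import cv2,numpy as np
C={n:viewer.capture(n) for n in("top","side")}
def P(c):
    R=cv2.Rodrigues(c["rvec"])[0];K=np.array([[c["fx"],0,c["cx"]],[0,c["fy"],c["cy"]],[0,0,1]])
    return K,R,np.asarray(c["tvec"],float).reshape(3)
def tri(a,b):
    M=[]
    for n in("top","side"):
        K,R,t=P(C[n]);M.append(K@np.c_[R,t])
    X=cv2.triangulatePoints(M[0],M[1],np.array(a,float).reshape(2,1),np.array(b,float).reshape(2,1)).ravel();return X[:3]/X[3]
def onz(n,uv,z):
    K,R,t=P(C[n]);d=R.T@np.linalg.inv(K)@np.array([uv[0],uv[1],1.]);o=-R.T@t
    return o+d*(z-o[2])/d[2]
def proj(n,X):
    K,R,t=P(C[n]);q=K@(R@np.asarray(X)+t);return q[:2]/q[2]
E
python3 - <<'E'
from h import *
np.set_printoptions(precision=4,suppress=True)
T=lambda p:(240+p[0]/3.6333-.36,120+p[1]/3.636-.36)
S=lambda p:(265+p[0]/4-.37,160+p[1]/4-.37)
def g(nm,ts,ss,z):
    print(nm)
    for a,b in zip(ts,ss): print('  tri',tri(T(a),S(b)),'top',onz('top',T(a),z)[:2],'side',onz('side',S(b),z)[:2])
g('head FL FR BR BL c',[(388,326),(451,350),(427,423),(363,397),(407,374)],[(312,370),(368,417),(310,474),(253,424),(310,421)],.046)
g('dock BL BR FL FR',[(299,549),(371,574),(352,408),(428,432)],[(119,532),(187,597),(238,426),(305,480)],.047)
g('bin FL FR BR BL',[(70,195),(237,184),(223,38),(57,52)],[(40,123),(206,160),(243,58),(83,23)],.08)
f=lambda x,y:(x*.7,y*.7)
print('shelf edge z?',[onz('top',f(400,150),z) for z in(.3,.5,.6)])
print('tin',onz('top',f(535,250),.04),'tape',onz('top',f(347,289),.014))
print('nip FL,FR',onz('top',f(236,248),.08),onz('top',f(300,242),.08))
print('table front edge',onz('top',f(300,398),0),'left edge',onz('top',f(225,200),0))
print('pliers',[onz('top',f(*p),.01)[:2] for p in((232,340),(337,375))])
print('box',[onz('top',f(*p),.2)[:2] for p in((440,172),(555,175))],'cone tip',onz('top',f(565,334),.03),'bskt',onz('top',f(563,225),.1))
E
```

```text
head FL FR BR BL c
  tri [ 0.5278 -0.0947  0.0392] top [ 0.5267 -0.0933] side [ 0.5239 -0.0965]
  tri [ 0.512  -0.1373  0.0385] top [ 0.5112 -0.1364] side [ 0.507  -0.1373]
  tri [ 0.4611 -0.1203  0.04  ] top [ 0.461  -0.1203] side [ 0.4568 -0.1192]
  tri [ 0.4782 -0.0773  0.0392] top [ 0.4777 -0.0767] side [ 0.4739 -0.0778]
  tri [ 0.4947 -0.1072  0.0388] top [ 0.4941 -0.1065] side [ 0.49   -0.1074]
dock BL BR FL FR
  tri [ 0.3743 -0.0349  0.0503] top [ 0.3741 -0.0347] side [ 0.3764 -0.0351]
  tri [ 0.3586 -0.0837  0.0421] top [ 0.3586 -0.0833] side [ 0.3563 -0.0842]
  tri [ 0.4703 -0.0697  0.0435] top [ 0.4699 -0.0692] side [ 0.4684 -0.0705]
  tri [ 0.4545 -0.12    0.0437] top [ 0.4548 -0.1209] side [ 0.4513 -0.118 ]
bin FL FR BR BL
  tri [0.6062 0.1241 0.0781] top [0.6054 0.1247] side [0.6055 0.1221]
  tri [0.6143 0.0127 0.0885] top [0.6157 0.013 ] side [0.6219 0.0137]
  tri [0.7163 0.0245 0.0785] top [0.7159 0.0244] side [0.7147 0.0243]
  tri [0.7051 0.1368 0.0736] top [0.7034 0.1364] side [0.6992 0.1343]
shelf edge z? [array([0.7068, 0.0756, 0.3   ]), array([0.6418, 0.0737, 0.5   ]), array([0.6093, 0.0728, 0.6   ])]
tin [ 0.616  -0.1637  0.04  ] tape [0.5423 0.1661 0.014 ]
nip FL,FR [0.599  0.3522 0.08  ] [0.6121 0.2439 0.08  ]
table front edge [0.3483 0.2435 0.    ] left edge [0.7021 0.3942 0.    ]
pliers [array([0.4471, 0.3662]), array([0.3899, 0.1789])]
box [array([0.7053, 0.0129]), array([ 0.7052, -0.1676])] cone tip [ 0.47   -0.2183  0.03  ] bskt [ 0.6483 -0.2007  0.1   ]
```

Scanner origin is about (0.4675,-0.0966) with heading -20°. The label is at about (0.6105,0.069) with heading 6°, so the head grip point is at about (0.4995,-0.108) and needs a -6.4° spin. Setting out.

```bash
python3 -m inch '[[1.76,-3.57,0,-1.28,-1],[1.76,-3.57,0,-1.28,-1],[1.76,-3.57,0,-1.28,-1],[1.76,-3.57,0,-1.28,-1],[1.76,-3.57,0,-1.28,-1]]' 80
python3 -m inch '[[1.76,-3.57,0,0,-1],[1.76,-3.57,0,0,-1],[1.76,-3.57,0,0,-1],[1.76,-3.57,0,0,-1],[1.76,-3.57,0,0,-1]]'
python3 -m inch '[[1.76,-3.57,0,0,-1],[1.76,-3.57,0,0,-1],[1.76,-3.57,0,0,-1],[1.76,-3.57,0,0,-1],[1.76,-3.57,0,0,-1]]'
python3 -m inch '[[1.76,-3.57,-2,0,-1],[1.76,-3.57,-2,0,-1],[1.76,-3.57,-2,0,-1],[1.76,-3.57,-2,0,-1],[1.76,-3.57,-2,0,-1]]'
python3 -m inch '[[0,0,0,0,-1],[0,0,0,0,-1]]'
```

```text
clock: 0.72
position: [0.2355, 0.4272, 0.2313]
tcp_rot: [0.0, 0.174, 0.985, 0.0]
wrist_force: [1.5, 0.4, 0.6]
opening: 0.0852
finger_force: 0.0
clock: 1.13
position: [0.3236, 0.2487, 0.2316]
tcp_rot: [0.0, 0.174, 0.985, 0.0]
wrist_force: [0.5, 0.1, -0.1]
opening: 0.0855
finger_force: 0.0
clock: 1.55
position: [0.4117, 0.07, 0.2317]
tcp_rot: [0.0, 0.174, 0.985, 0.0]
wrist_force: [0.4, 0.9, -0.5]
opening: 0.0856
finger_force: 0.0
clock: 1.97
position: [0.4941, -0.0971, 0.137]
tcp_rot: [0.0, 0.174, 0.985, 0.0]
wrist_force: [0.7, 0.4, -0.3]
opening: 0.0853
finger_force: 0.0
clock: 2.13
position: [0.4933, -0.0966, 0.1365]
tcp_rot: [-0.001, 0.175, 0.984, 0.0]
wrist_force: [-0.9, 0.4, 0.5]
opening: 0.0854
finger_force: 0.0
```

```bash
python3 -m inch '[[0.6,-1.15,-2,0,-1],[0,0,-3,0,-1],[0,0,-2,0,-1],[0,0,0,0,-1],[0,0,0,0,-1]]'
python3 - <<'E'
from h import *
i=C["side"]["img"][200:300,290:390,::-1];j=C["top"]["img"][180:280,290:390,::-1]
cv2.imwrite("pics/pre.png",cv2.resize(np.hstack([j,i]),(800,400),interpolation=cv2.INTER_CUBIC))
E
```

```text
clock: 2.55
position: [0.4988, -0.1055, 0.0679]
tcp_rot: [-0.001, 0.173, 0.985, 0.0]
wrist_force: [1.0, 0.7, 0.2]
opening: 0.0853
finger_force: 0.0
```

View pics/pre.png

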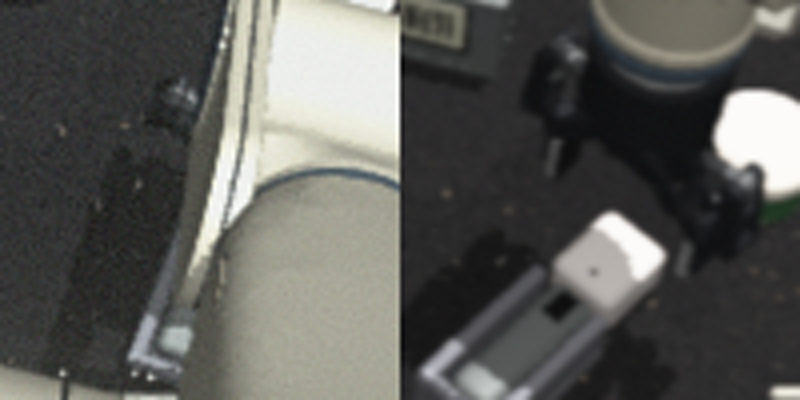

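The side view (right half) shows the fingertips at (555,172) and (685,272), straddling the head evenly. Descending and gripping.

```bash
python3 -m inch '[[0.05,-0.25,-2,0,-1],[0,0,-2,0,-1],[0,0,-1.2,0,-1],[0,0,0,0,-1],[0,0,0,0,-1]]'
python3 -m inch '[[0,0,0,0,1],[0,0,0,0,1],[0,0,0,0,1],[0,0,0,0,1],[0,0,0,0,1]]' 80
python3 -m inch '[[0,0,0,0,1],[0,0,0,0,1],[0,0,0,0,1],[0,0,0,0,1],[0,0,0,0,1]]'
```

```text
clock: 3.07
position: [0.5001, -0.1089, 0.0163]
tcp_rot: [-0.0, 0.174, 0.985, 0.0]
wrist_force: [-0.0, -1.0, -1.0]
opening: 0.0854
finger_force: 0.0
clock: 3.48
position: [0.5008, -0.1091, 0.017]
tcp_rot: [0.001, 0.174, 0.985, 0.0]
wrist_force: [-0.7, 1.3, 9.2]
opening: 0.0445
finger_force: 79.6
clock: 3.9
position: [0.5008, -0.1091, 0.017]
tcp_rot: [0.001, 0.174, 0.985, 0.0]
wrist_force: [-0.3, 1.3, 9.2]
opening: 0.0447
finger_force: 79.6
```

```bash
python3 -m inch '[[0,0,1,0,1],[0,0,1.5,0,1],[0,0,1.5,0,1],[0,0,1.5,0,1],[0,0,1.5,0,1]]'
python3 -m inch '[[0,0,0,0,1],[0,0,0,0,1],[0,0,0,0,1]]'
```

```text
clock: 4.32
position: [0.4998, -0.1091, 0.087]
tcp_rot: [0.0, 0.174, 0.985, -0.0]
wrist_force: [0.3, 0.1, -2.1]
opening: 0.0449
finger_force: 81.6
clock: 4.57
position: [0.4996, -0.109, 0.0855]
tcp_rot: [-0.0, 0.174, 0.985, -0.0]
wrist_force: [-0.3, 0.9, -1.6]
opening: 0.0447
finger_force: 81.8
```

```bash
python3 -m inch '[[0.38,3.37,0,5.2,1],[0.38,3.37,0,5.2,1],[0.38,3.37,0,5.2,1],[0.38,3.37,0,5.2,1],[0.4,3.38,0,5.2,1]]'
python3 -m inch '[[0,0,-2,0,1],[0,0,-2,0,1],[0,0,-1,0,1],[0,0,0,0,1],[0,0,0,0,1]]'
python3 - <<'E'
from h import *
i=C["side"]["img"][170:290,220:340,::-1];j=C["top"]["img"][160:280,220:340,::-1]
cv2.imwrite("pics/lay.png",cv2.resize(np.hstack([j,i]),(800,400),interpolation=cv2.INTER_CUBIC))
E
```

```text
clock: 4.98
position: [0.5183, 0.0609, 0.0846]
tcp_rot: [-0.001, -0.054, 0.999, -0.0]
wrist_force: [1.1, 0.0, -1.4]
opening: 0.045
finger_force: 82.3
clock: 5.4
position: [0.5183, 0.0592, 0.0348]
tcp_rot: [-0.001, -0.052, 0.999, -0.0]
wrist_force: [0.3, 0.1, -0.9]
opening: 0.0445
finger_force: 81.9
```

View pics/lay.png

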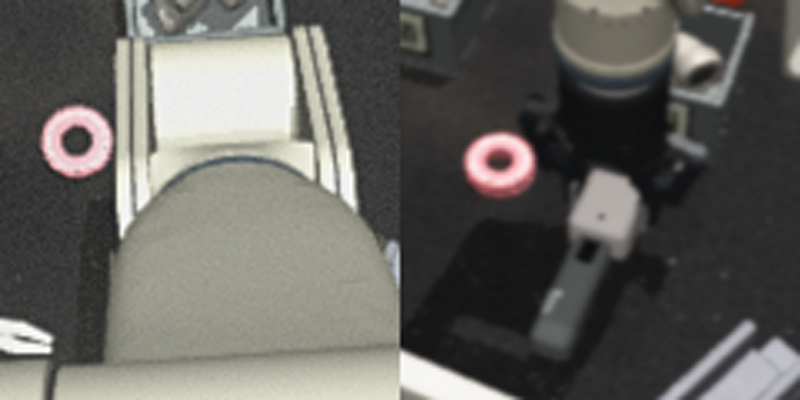

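The side view (right half) shows the scanner held level, with its head at ~(605,210), handle end at ~(553,340) and the tape roll clear. Lowering gently.

```bash
python3 -m inch '[[0,0,-1.5,0,1],[0,0,-1,0,1],[0,0,-0.2,0,1],[0,0,0,0,1],[0,0,0,0,1]]'
python3 -m inch '[[0,0,-0.1,0,1],[0,0,-0.1,0,1],[0,0,0,0,1]]'
```

```text
clock: 5.92
position: [0.5193, 0.0594, 0.0091]
tcp_rot: [0.0, -0.052, 0.999, -0.0]
wrist_force: [-0.3, -0.2, -1.8]
opening: 0.0446
finger_force: 81.9
clock: 6.17
position: [0.5194, 0.0596, 0.007]
tcp_rot: [0.0, -0.052, 0.999, 0.0]
wrist_force: [-0.3, -0.5, -1.6]
opening: 0.0448
finger_force: 81.9
```

```bash
python3 -m inch '[[0,0,-0.1,0,1],[0,0,-0.1,0,1],[0,0,0,0,1]]'
python3 -m inch '[[0,0,-0.1,0,1],[0,0,0,0,1],[0,0,0,0,1]]'
```

```text
clock: 6.42
position: [0.5194, 0.0596, 0.0052]
tcp_rot: [0.0, -0.052, 0.999, -0.0]
wrist_force: [-1.1, 0.6, 3.3]
opening: 0.0445
finger_force: 82.6
clock: 6.67
position: [0.5194, 0.0596, 0.0051]
tcp_rot: [0.0, -0.052, 0.999, 0.0]
wrist_force: [-4.6, 0.3, 16.8]
opening: 0.0448
finger_force: 84.4
```

```bash
python3 -m inch '[[0,0,0.1,0,1],[0,0,0,0,-1],[0,0,0,0,-1],[0,0,0,0,-1],[0,0,0,0,-1]]'
python3 -m inch '[[0,0,1.5,0,-1],[0,0,2.5,0,-1],[0,0,3,0,-1],[0,0,3,0,-1],[0,0,3,0,-1]]'
python3 -m inch '[[-4,0,0,0,-1],[-4,0,0,0,-1],[-4,0,0,0,-1],[-4,0,0,0,-1],[0,0,0,0,-1]]'
python3 - <<'E'
from h import *
i=C["side"]["img"][170:290,220:340,::-1];j=C["top"]["img"][160:280,220:340,::-1]
cv2.imwrite("pics/laid.png",cv2.resize(np.hstack([j,i]),(800,400),interpolation=cv2.INTER_CUBIC))
E
```

```text
clock: 7.08
position: [0.5191, 0.0595, 0.0046]
tcp_rot: [-0.0, -0.052, 0.999, -0.0]
wrist_force: [0.7, -0.5, 0.4]
opening: 0.0852
finger_force: 0.0
clock: 7.5
position: [0.5188, 0.0595, 0.1357]
tcp_rot: [-0.001, -0.052, 0.999, -0.0]
wrist_force: [0.3, -0.3, -0.9]
opening: 0.0856
finger_force: 0.0
clock: 7.92
position: [0.3493, 0.0587, 0.1333]
tcp_rot: [-0.005, -0.052, 0.999, -0.0]
wrist_force: [-1.3, 1.3, -0.3]
opening: 0.0854
finger_force: 0.0
```

View pics/laid.png

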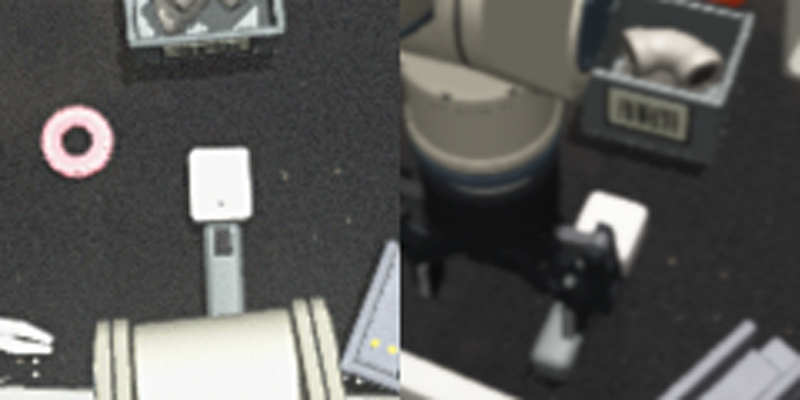

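Top view (left half): the scanner lies right way up, head corners (188,149),(249,147),(251,220),(190,221). Side view (right half): label corners (611,87),(690,104),(687,140),(609,126).

```bash
python3 - <<'E'
from h import *
np.set_printoptions(precision=4,suppress=True)
s=400/120
T=lambda p:(220+p[0]/s-.35,160+p[1]/s-.35)
S=lambda p:(220+(p[0]-400)/s-.35,170+p[1]/s-.35)
h=[onz('top',T(p),.034) for p in((188,149),(249,147),(251,220),(190,221))]
for p in h: print(p)
c=sum(h)/4; d=h[0]+h[1]-h[2]-h[3]; print('head c',c,np.degrees(np.arctan2(d[1],d[0])))
hm=onz('top',T((227,313)),.028); f=(h[0]+h[1])/2
print('axis from handle',np.degrees(np.arctan2(*(f-hm)[1::-1])))
# label: side rays at given heights, corners
L=[onz('side',S(p),z) for p,z in(((611,87),.065),((690,104),.065),((687,140),.025),((609,126),.025),((649,114),.045))]
for p in L: print(p)
for a in((0,1),(3,2)):
    v=L[a[0]]-L[a[1]];print('heading',np.degrees(np.arctan2(-v[0],v[1])),np.linalg.norm(v))
# rim front corners top view
r=[onz('top',T(p),.08) for p in((132,46),(284,36))];v=r[0]-r[1];print('rim',r,np.degrees(np.arctan2(-v[0],v[1])),sum(r)/2)
E
```

```text
[0.5364 0.0816 0.034 ]
[0.539  0.0359 0.034 ]
[0.484  0.0332 0.034 ]
[0.4822 0.0788 0.034 ]
head c [0.5104 0.0574 0.034 ] 2.8980764681310984
axis from handle 4.295212506265464
[0.6098 0.1003 0.065 ]
[0.62   0.0379 0.065 ]
[0.6164 0.0366 0.025 ]
[0.6031 0.0986 0.025 ]
[0.6127 0.0686 0.045 ]
heading 9.262513632107819 0.06322785914122128
heading 12.07576626373172 0.063389195741165
rim [array([0.605 , 0.1239, 0.08  ]), array([0.6152, 0.013 , 0.08  ])] 5.255721423964123 [0.6101 0.0685 0.08  ]
```

```bash
python3 -m inch '[[3.5,-0.3,0,0,-1],[3.5,-0.3,0,0,-1],[3.2,0,0,0,-1],[0,0,0,0,-1],[0,0,0,0,-1]]'
```

```text
clock: 8.53
position: [0.464, 0.0534, 0.1346]
tcp_rot: [0.001, -0.052, 0.999, 0.0]
wrist_force: [-0.9, 0.1, -0.2]
opening: 0.0854
finger_force: 0.0
```

```bash
python3 -m inch '[[-1.3,-0.1,-2,0,-1],[0,0,-3.5,0,-1],[0,0,-3.5,0,-1],[0,0,0,0,-1],[0,0,0,0,-1]]'
python3 -m inch '[[0,0,-2,0,-1],[0,0,-1.4,0,-1],[0,0,-0.6,0,-1],[0,0,0,0,-1],[0,0,0,0,-1]]'
```

```text
clock: 8.95
position: [0.446, 0.0524, 0.0435]
tcp_rot: [-0.003, -0.052, 0.999, -0.0]
wrist_force: [0.4, 0.3, 0.9]
opening: 0.0855
finger_force: 0.0
clock: 9.37
position: [0.4491, 0.0526, 0.0062]
tcp_rot: [0.001, -0.052, 0.999, 0.0]
wrist_force: [1.2, 0.5, -0.6]
opening: 0.0853
finger_force: 0.0
```

```bash
python3 -m inch '[[0.1,0,-0.2,0,-1],[0,0,0,0,1],[0,0,0,0,1],[0,0,0,0,1],[0,0,0,0,1]]' 80
python3 -m inch '[[0,0,0,0,1],[0,0,0,0,1],[0,0,0,0,1],[0,0,0,0,1],[0,0,0,0,1]]'
python3 -m inch '[[0,0,0.8,0,1],[0,0,1,0,1],[0,0,1,0,1],[0,0,0,0,1],[0,0,0,0,1]]'
python3 - <<'E'
from h import *
i=C["side"]["img"][170:290,220:340,::-1];j=C["top"]["img"][160:280,220:340,::-1]
cv2.imwrite("pics/read.png",cv2.resize(np.hstack([j,i]),(800,400),interpolation=cv2.INTER_CUBIC))
E
```

```text
clock: 9.78
position: [0.4493, 0.0525, 0.003]
tcp_rot: [0.0, -0.052, 0.999, 0.0]
wrist_force: [0.1, -0.0, 0.2]
opening: 0.039
finger_force: 0.0
clock: 10.2
position: [0.4494, 0.0526, 0.0033]
tcp_rot: [0.0, -0.052, 0.999, 0.0]
wrist_force: [-1.0, -0.8, 10.3]
opening: 0.0287
finger_force: 79.9
clock: 10.62
position: [0.4499, 0.0526, 0.0317]
tcp_rot: [0.001, -0.052, 0.999, 0.0]
wrist_force: [0.1, 0.3, -1.5]
opening: 0.0283
finger_force: 79.0
```

View pics/read.png

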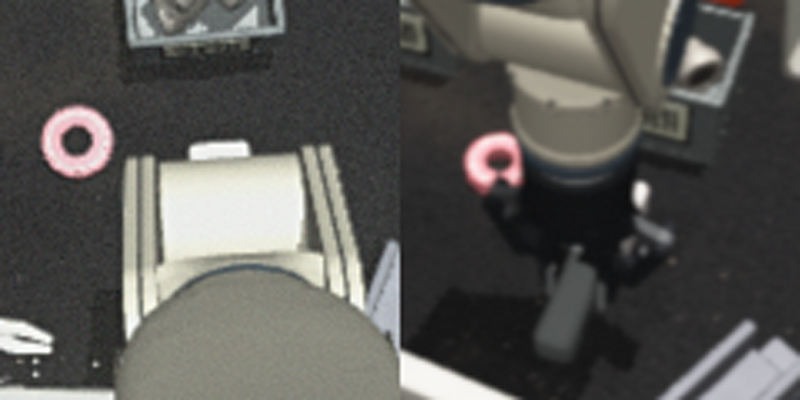

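Top view: the front edge of the head shows at (189,143)-(247,141). Side view: the handle is gripped by the fingers alone, and the tape roll stands clear below.

```bash
python3 - <<'E'
from h import *
s=400/120
T=lambda p:(220+p[0]/s-.35,160+p[1]/s-.35)
i=C["top"]["img"].astype(float)
# subpixel: white edge of head front
a,b=onz('top',T((189,142)),.062),onz('top',T((248,140)),.062)
v=a-b;print(a,b,(a+b)/2,np.degrees(np.arctan2(-v[0],v[1])))
g=C["top"]["img"].mean(2)[198:210,272:298].astype(int);print(g)
E
```

```text
[0.53781927 0.08069387 0.062     ] [0.5403638  0.03734841 0.062     ] [0.53909154 0.05902114 0.062     ] 3.359610487474037
[[ 51  54  57  59  55  56  52  57  52  58  54  55  54  51  52  57  58  60
   54  52  60  56  49  58  53  50]
 [ 57  56  55  51  55  58  60  51  56  60  55  55  50  55  55  56  57  56
   56  52  60  59  59  50  55  57]
 [ 56  52  58  54  53  59  54  59  58  55  58  52  49  59  42  53  52  54
   48  47  46  55  53  56  55  51]
 [ 51  61  56  59  54  54  54  47  45  50  47  46  54  58  55  55  55  58
   51  53  52  54  49  42  56  55]
 [ 50  57  56  56  54  52  52  61  64  68  77  87  92 108 106 119 141 132
  132 136 141 131  83  48  59  59]
 [ 57  57  59  49  55 119 140 139 148 155 165 180 191 196 202 229 241 242
  243 246 247 247 140  64  56  55]
 [ 51  55  53  51  85 220 244 243 245 246 247 246 243 244 241 243 240 238
  240 241 245 248 166  76  47  46]
 [ 50  58  46  48 109 224 244 241 239 240 239 240 239 240 241 237 236 238
  241 238 240 247 187  91  50  52]
 [ 52  53  50  51 110 221 243 241 239 239 239 240 237 235 237 235 235 234
  233 235 237 237 195 115  83  92]
 [ 62  58  67  57 116 202 233 232 232 231 234 230 208 202 203 181 177 178
  180 183 170 166 158 143 148 157]
 [101 107 107 110 140 161 168 166 153 152 158 159 152 156 155 157 160 159
  164 164 164 167 171 171 176 180]
 [168 169 167 170 168 167 169 169 168 168 170 175 173 178 179 181 180 180
  185 184 188 186 188 192 190 192]]
```

```bash
python3 -m inch '[[0.3,0.2,0,0,1],[0,0,0,0,1],[0,0,0,0,1],[0,0,0,0,1],[0,0,0,0,1]]'
for i in 1 2 3 4 5 6 7; do python3 -m inch '[[0,0,0,0,1],[0,0,0,0,1],[0,0,0,0,1],[0,0,0,0,1],[0,0,0,0,1]]' | sed -n 1,2p; done
python3 - <<'E'
from h import *
i=C["side"]["img"][170:290,220:340,::-1];j=C["top"]["img"][160:280,220:340,::-1]
cv2.imwrite("pics/held.png",cv2.resize(np.hstack([j,i]),(800,400),interpolation=cv2.INTER_CUBIC))
# predicted handle rear top/bottom corners if level
c,s_=np.cos(np.radians(6)),np.sin(np.radians(6));o=np.array([.4865,.0552,.0284])
for x,y,z in((-.095,.015,.028),(-.095,-.015,.028),(-.095,-.015,0),(-.095,.015,0)):
    u=proj("side",o+[c*x-s_*y,s_*x+c*y,z]);print((u-[220,170])*400/120+[401,1])
E
```

```text
clock: 11.23
position: [0.4521, 0.0545, 0.0306]
tcp_rot: [-0.0, -0.052, 0.999, -0.0]
wrist_force: [-0.1, -0.2, -2.0]
opening: 0.0287
finger_force: 79.0
clock: 11.65
position: [0.4522, 0.0545, 0.0308]
clock: 12.07
position: [0.4522, 0.0545, 0.0308]
clock: 12.48
position: [0.4522, 0.0546, 0.0308]
clock: 12.9
position: [0.4522, 0.0545, 0.0308]
clock: 13.32
position: [0.4522, 0.0545, 0.0308]
clock: 13.73
position: [0.4522, 0.0545, 0.0308]
clock: 14.15
position: [0.4522, 0.0545, 0.0308]
[530.72816756 333.56187191]
[571.8114858  346.04675479]
[572.32896147 366.10605378]
[532.18470511 353.78410344]
```

View pics/held.png

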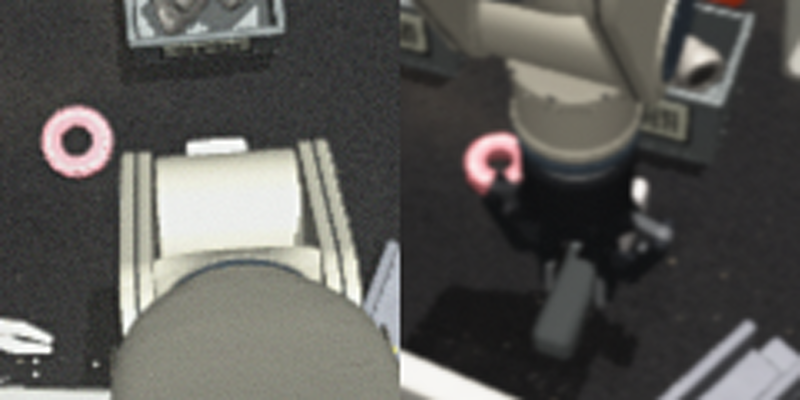

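The top view shows the nose just clear of the arm at (189,140)-(246,139). In the side view the handle end at ~(555,355) looks a few pixels higher than predicted, so I compare it with the laid pose to check pitch.

```bash
python3 - <<'E'
from h import *
c,s_=np.cos(np.radians(6)),np.sin(np.radians(6))
out=[]
for f,o in(("laid",[.483,.055,0]),("held",[.4858,.0569,.0275])):
    im=cv2.imread(f"pics/{f}.png")[270:400,500:620]
    im=cv2.resize(im,None,fx=3.3,fy=3.3,interpolation=cv2.INTER_CUBIC)
    im=cv2.convertScaleAbs(im,alpha=1.6)
    for x,y,z in((-.095,.015,.028),(-.095,-.015,.028),(-.095,-.015,0),(-.095,.015,0)):
        u=(proj("side",np.array(o)+[c*x-s_*y,s_*x+c*y,z])-[220,170])*400/120+[401,1]
        cv2.circle(im,tuple(int(q) for q in (u-[500,270])*3.3),3,(0,0,255),-1)
    out.append(im)
cv2.imwrite("pics/cmp.png",np.hstack(out))
E
```

```text
(no output)
```

View pics/cmp.png

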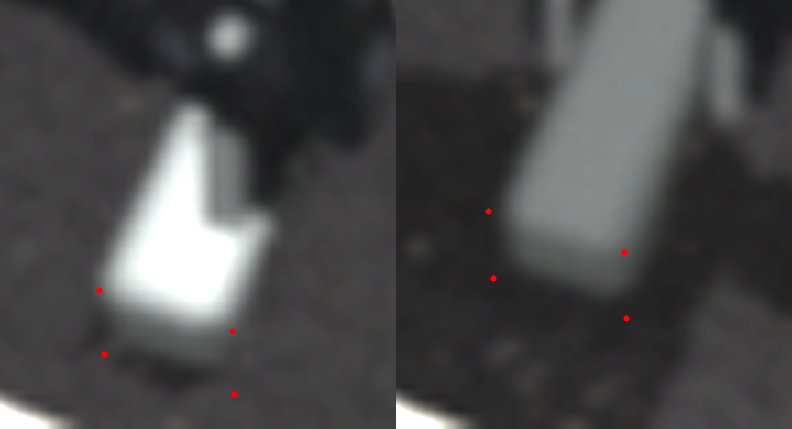

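Laid and held residuals match (about -19 px vertically in both), so the scanner is level. The hold lasted 3 s. Now laying it down in the same bare spot.

```bash
python3 -m inch '[[0,0,-1,0,1],[0,0,-1,0,1],[0,0,-0.4,0,1],[0,0,-0.1,0,1],[0,0,0,0,1]]'
python3 -m inch '[[0,0,-0.1,0,1],[0,0,-0.1,0,1],[0,0,0,0,1],[0,0,0,0,1]]'
```

```text
clock: 14.77
position: [0.4516, 0.0545, 0.0049]
tcp_rot: [-0.001, -0.052, 0.999, -0.0]
wrist_force: [0.2, 0.6, -1.6]
opening: 0.0284
finger_force: 79.0
clock: 15.1
position: [0.4523, 0.0545, 0.0039]
tcp_rot: [0.0, -0.052, 0.999, 0.0]
wrist_force: [-0.0, 0.2, -1.4]
opening: 0.0286
finger_force: 79.0
```

```bash
python3 -m inch '[[0,0,-0.1,0,1],[0,0,0,0,1],[0,0,0,0,1]]'
```

```text
clock: 15.35
position: [0.4525, 0.0546, 0.0033]
tcp_rot: [0.0, -0.052, 0.999, 0.0]
wrist_force: [-1.2, -1.2, 5.3]
opening: 0.0286
finger_force: 79.8
```

Contact. Releasing and retreating upwards.

```bash
python3 -m inch '[[0,0,0,0,-1],[0,0,0,0,-1],[0,0,0,0,-1],[0,0,0,0,-1],[0,0,0,0,-1]]' 
python3 -m inch '[[0,0,1.5,0,-1],[0,0,3,0,-1],[0,0,3,0,-1],[0,0,3,0,-1],[0,0,2,0,-1]]'
python3 -m inch '[[-2,4,0,0,-1],[-2,3.5,0,0,-1],[-2,3.5,0,0,-1],[0,3.5,0,0,-1],[0,3.5,0,0,-1]]'
python3 -m inch '[[0,3.5,0,0,-1],[0,0,0,0,-1],[0,0,0,0,-1],[0,0,0,0,-1]]'
python3 - <<'E'
from h import *
im=C["top"]["img"]; m=(im.min(2)>200).astype(np.uint8); m[:190]=0;m[260:]=0;m[:,:260]=0;m[:,320:]=0
n,l,s,c=cv2.connectedComponentsWithStats(m)
k=1+np.argmax(s[1:,4]);print(s[k],c[k],onz('top',c[k],.034))
E
```

```text
clock: 15.77
position: [0.4522, 0.0545, 0.0027]
tcp_rot: [0.0, -0.052, 0.999, -0.0]
wrist_force: [-0.9, -0.5, 0.2]
opening: 0.0848
finger_force: 0.0
clock: 16.18
position: [0.4528, 0.0546, 0.1301]
tcp_rot: [0.001, -0.052, 0.999, 0.0]
wrist_force: [0.6, 0.8, 0.1]
opening: 0.0856
finger_force: 0.0
clock: 16.6
position: [0.392, 0.233, 0.1279]
tcp_rot: [-0.0, -0.052, 0.999, -0.0]
wrist_force: [1.4, -0.3, 0.6]
opening: 0.0852
finger_force: 0.0
clock: 16.93
position: [0.3929, 0.2665, 0.1275]
tcp_rot: [-0.0, -0.053, 0.999, -0.0]
wrist_force: [-0.3, -0.2, -0.5]
opening: 0.0855
finger_force: 0.0
[276 203  19  22 358] [285.02513966 213.39664804] [0.51416299 0.0586535  0.034     ]
```

```bash
python3 -c "
from plant import arm
print(arm.close_job())"
```

```text
the job is handed in; nothing more can be done
None
```

I held the scanner by its handle about 7 cm from the elbows label for 3 s, laid it flat on the bare worktop and let go, then handed the job in at about 17 s; no verdict came back.

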